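Lean the large tablet on its desk stand

TASK

Take the larger of the two tablets out of the wooden sorter and lean it on the aluminium stand for the pupil across the desk: bottom edge on the ledge behind the lip, back against the stand's sloping back, centred and square, screen outwards. Lower it and lean it back while holding it, without dropping it or letting it fall back, and then let go; leave the small tablet and the notebook standing in the sorter.

Things in the scene. Friction and masses are not known exactly. Their poses are not given: they have to be found in the camera images.
- large_tablet: Larger tablet: black case, pale bezel, dark screen; 240 wide x 165 high x 11 mm, 0.4-0.6 kg. Stands on its long edge in one of 3 slots of a fixed wooden sorter, left or right of the robot, screen away from the robot within 20 deg, up to 5 deg off upright; pulls straight up. Origin: middle of bottom edge. x = out of the screen, y = along the width, z = up to its top edge.
- stand: Fixed aluminium stand. Origin: on the desk, 30 mm below the corner where back and ledge meet; x = the way it faces (away from the robot within 20 deg), y = width, z = up. Back: 170 wide, 110 mm up, leans 25 deg towards -x. Ledge: square to the back, 26 mm deep, then a lip 10 high. Tablet flat on it: leans 25 deg, screen tipped up, its bottom-edge middle at x 5, z 32 mm.
- small_tablet: Smaller tablet, same look, 200 wide x 130 high x 10 mm, in another slot: leave it. Origin and axes as for the large one. Sorter: slot floors 12 mm above the desk, slots 75 mm apart one behind the other, 15 mm wide between ribs 45 mm high.
- notebook: A5 spiral notebook, 207 wide x 148 high x 12 mm, spiral along its top edge, in the remaining slot: leave it. Origin: middle of bottom edge; x = out of its blue front cover, y = along the width, z = up.

How it is judged:
By the outcome, as a careful person would: the job done as asked, in the order asked, and still so for the second after the job is handed in, with the robot touching nothing.
It also fails if it takes over 43 s, if anything falls off the work surface, if the arm or the gripper's body presses on something with over 40 N, if the wrist force passes 120 N, or if a joint passes its speed limit or range.

ROBOT

A 7-joint arm with a two-finger parallel gripper is mounted at the origin on the work surface. World frame = base frame: x ahead of the robot, y to its left, z up, the work surface at z = 0. Lengths are in mm, angles in rad, forces in N, time in s.
With the tool pointing down it reaches from about 425 to 950 mm from the base axis. Payload 4.7 kg.
Tool frame: the origin (TCP) lies midway between the tips of the shut fingers; the grasp point (between the pads) lies 19 mm behind it (ctrl.tcp_to_grasp is the distance from the TCP to the grasp point, in mm); z points along the fingers, y is the line along which they close (so a half turn about z gives the same grasp; the last joint's range is limited). The gripper opens to 87 mm and grips with 3 to 60 N. Pads are 19 mm wide; open, the fingers measure 117 mm over their backs; the gripper's body (75 mm by 190 mm) begins 51 mm behind the grasp point.
Start: joints at [-1.168, 0.469, -0.049, 1.532, 0.024, 1.141, -0.082], TCP at [282.455, 613.081, 222.573] pointing down, gripper open.
Joint ranges: [-2.59, 2.59], [-0.33, 1.99], [-1.39, 1.29], [0.1, 2.45], [-1.04, 4.18], [0.21, 1.99], [-2.66, 2.66]. Speed limits (rad/s): [2.57, 2.57, 3.14, 3.14, 3.14, 3.14, 3.14].

INTERFACE

Orientations are given as a unit quaternion [x, y, z, w].
In Python, from rig import read_state, viewer, workorder, ctrl gives the robot as it stands.
- The arm moves only by the tool arm_command, never from a script. Its argument "commands" is a list of rows, each a list of 2 entries, a list of its own where there are three numbers: the shift along the tool's x, y, z in units of 40 mm (1.0 is 40 mm), then the turn about the tool's z in units of 5 degrees (1.0 is 5 degrees). A call has exactly 10 rows; each row is the pose to reach, as a shift and turn from the pose commanded when the call began, along the tool's axes at that moment; what a row does not reach only later rows make up. A row lasts 1/12 s, in which the tool goes at most 41.7 mm and 7.16 degrees, less where a joint would pass 70% of its speed; a pose out of reach is approached as far as the arm can. A call with a gripper value outside its range is refused whole. "grip" is the finger opening in mm, from 0 to 87, set as the call begins (left out, the last holds). The fingers move at their own pace and stop on an object; "newtons" is the grip in N (left out, the last holds). Time passes only in rows, so rows that repeat a pose let the fingers close, or fill a call up. It gives the time, the measured TCP pose, the force, the opening and the grip force at its end, in the units of the state.
- read_state(): the state, without advancing time (a new reading comes with each control period).
- viewer.read_camera(name): name is "scene" or "top" or "wrist"; returns a dict with "image" (420x560x3 uint8, red, green, blue), "fov_y" (degrees; the focal length in pixels is half the picture's height over the tangent of half this angle, whatever the lens; pixels are square), "cx", "cy" (the principal point, pixels), "extrinsics" (4x4, takes a point from world to camera coordinates); the wrist camera has in their place "tool_from_camera" (4x4, takes a point from camera to tool coordinates, whose origin is the TCP and whose axes are the flange's). Camera axes: x right, y up, looking along -z (the intrinsics and any distortion apply to the point x, -y, -z); pixel columns grow to the right and rows downward; lengths in mm; the calibration is good to about 2 mm. A picture is of the moment at which its call begins: read the wrist's pose just before it. There is no depth.
- workorder.finish_job(): hands the job in; it is judged then, once.
Trained networks look in a picture, given as the dict that the camera call returned (one of the last four; its "shot" number tells which), for a name from the list of things; names that differ only in an ending like _2 or _b are one class to them, and where a whole thing is asked for, a point or a joint stands for the part that bears it (a point fixed in the world has none). Each returns a list of dicts, best first, with "conf" (0 to 1); they miss things now and then, are a little off and sometimes report something else, mostly with a low value. They report only what shows in the picture. A call takes as long as a camera call.
- viewer.find_in(picture, query): "extent" ([centre column, centre row, width, height] in pixels, round what is visible of it).
The state is a dict: "time": time; "qpos": joint angles; "dq": joint speeds; "effort": joint torques, N m; "tcp_pos": TCP position; "ee_rot": TCP orientation; "force": force on the tool from outside, world axes, zero at the start; "ft_torque": the same for the moment, N m; "gripper_width": finger opening in mm; "grip_force": force on a finger pad.
Only numpy, scipy, OpenCV 4.12 (cv2) and the standard library are available. Lean on these libraries where they do the work, as an engineer would, in place of code of your own. Each camera call takes 0.05 s, during which the arm holds its last target. There are 200 camera calls.

## Working session

There is one attempt and no reset: what is moved stays moved. The work goes in short steps, Python scripts to look and compute and a tool call to move; the robot and the scene stay as the last step left them, time stands still between calls to the robot, and variables do not carry over. Pictures are saved under pics/ and viewed, at most 10 in all, crops included, and the job is handed in when it is done.

Besides the shell and the picture viewer there is one more tool, called as name([rows], argument=value, ...), one row to a line, values as JSON. arm_command: Moves the arm, as the interface text tells. Its arguments: {"type":"object","properties":{"commands":{"type":"array"},"grip":{"type":"number"},"newtons":{"type":"number"}},"required":["commands"]}

```bash
ls; mkdir -p pics; cat > h.py <<'E'
import numpy as np, cv2
from rig import read_state, viewer, workorder, ctrl
from scipy.spatial.transform import Rotation as R
def shot(name,fn=None):
    s=read_state(); p=viewer.read_camera(name)
    if fn: cv2.imwrite(f'pics/{fn}.png',cv2.cvtColor(p['image'],cv2.COLOR_RGB2BGR))
    return s,p
def K(p):
    f=p['image'].shape[0]/2/np.tan(np.radians(p['fov_y'])/2)
    return np.array([[f,0,p['cx']],[0,f,p['cy']],[0,0,1.]])
def w2c(p,s=None):
    if 'extrinsics' in p: return np.array(p['extrinsics'])
    T=np.eye(4);T[:3,:3]=R.from_quat(s['ee_rot']).as_matrix();T[:3,3]=s['tcp_pos']
    return np.linalg.inv(T@np.array(p['tool_from_camera']))
F=np.diag([1,-1,-1,1.])
def Pm(p,s=None): return K(p)@(F@w2c(p,s))[:3]
def proj(p,X,s=None):
    X=np.atleast_2d(X); q=np.c_[X,np.ones(len(X))]@Pm(p,s).T
    return q[:,:2]/q[:,2:]
def ray(p,uv,s=None):
    M=np.linalg.inv(F@w2c(p,s)); d=M[:3,:3]@np.linalg.inv(K(p))@np.array([*uv,1.]); return M[:3,3],d/np.linalg.norm(d)
def onz(p,uv,z,s=None):
    o,d=ray(p,uv,s); return o+d*(z-o[2])/d[2]
E
python3 - <<'E'
from h import *
s=read_state();print({k:np.round(v,3) for k,v in s.items()}); print(ctrl.tcp_to_grasp, [a for a in dir(ctrl) if a[0]!='_'])
ps=[]
for n in ['scene','top','wrist']:
    s,p=shot(n,n+'0'); ps.append(p['image'])
    print(n,{k:(np.round(v,3).tolist() if not isinstance(v,str) else v) for k,v in p.items() if k!='image'})
    for q in ['large_tablet','small_tablet','notebook','stand']:
        print(q,[(np.round(d['extent']).tolist(),round(d['conf'],2)) for d in viewer.find_in(p,q)][:3])
E
```

```text
pics
{'time': np.float64(0.0), 'qpos': array([-1.168,  0.469, -0.049,  1.534,  0.024,  1.141, -0.082]), 'dq': array([-0.001, -0.001, -0.   ,  0.   , -0.003, -0.   , -0.   ]), 'effort': array([ 1.0000e-03, -5.0799e+01, -8.0000e-02, -2.3614e+01, -6.1000e-02,
        3.8000e-02,  0.0000e+00]), 'tcp_pos': array([282.19 , 612.513, 221.495]), 'ee_rot': array([ 0.214,  0.977, -0.001, -0.   ]), 'force': array([-0.576, -0.275,  0.586]), 'ft_torque': array([ 0.028, -0.034,  0.077]), 'grip_force': np.float64(0.0), 'gripper_width': np.float64(87.1)}
18.700000000000003 ['Unreachable', 'tcp_to_grasp']
scene {'fov_y': 42.575, 'cx': 273.774, 'cy': 202.972, 'extrinsics': [[-0.991, -0.135, 0.014, 543.839], [0.107, -0.711, 0.695, -121.713], [-0.084, 0.69, 0.719, -946.754], [0.0, 0.0, 0.0, 1.0]], 'shot': 1}
large_tablet [([321.0, 324.0, 16.0, 192.0], 0.88)]
small_tablet [([264.0, 336.0, 14.0, 165.0], 0.74)]
notebook [([289.0, 151.0, 90.0, 105.0], 0.72), ([210.0, 329.0, 30.0, 182.0], 0.66)]
stand [([289.0, 151.0, 87.0, 106.0], 0.56)]
top {'fov_y': 55.947, 'cx': 280.684, 'cy': 209.546, 'extrinsics': [[0.028, -0.999, 0.016, -44.235], [0.983, 0.03, 0.18, -576.144], [-0.18, 0.011, 0.984, -737.617], [0.0, 0.0, 0.0, 1.0]], 'shot': 2}
large_tablet [([121.0, 270.0, 166.0, 18.0], 0.71)]
small_tablet [([130.0, 231.0, 127.0, 23.0], 0.73)]
notebook [([132.0, 188.0, 137.0, 28.0], 0.6)]
stand [([365.0, 232.0, 98.0, 86.0], 0.79)]
wrist {'fov_y': 65.598, 'cx': 282.079, 'cy': 209.672, 'tool_from_camera': [[-0.001, 0.969, 0.248, 67.591], [1.0, 0.001, 0.001, -0.773], [0.0, 0.248, -0.969, -161.006], [0.0, 0.0, 0.0, 1.0]], 'shot': 3}
large_tablet []
small_tablet []
notebook []
stand []
```

```bash
python3 - <<'E'
import cv2
a=cv2.imread('pics/scene0.png');b=cv2.imread('pics/top0.png')
cv2.imwrite('pics/s0.png',cv2.resize(a,(800,600)));cv2.imwrite('pics/t0.png',cv2.resize(b,(800,600),interpolation=cv2.INTER_CUBIC))
E
```

```text
(no output)
```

View pics/s0.png

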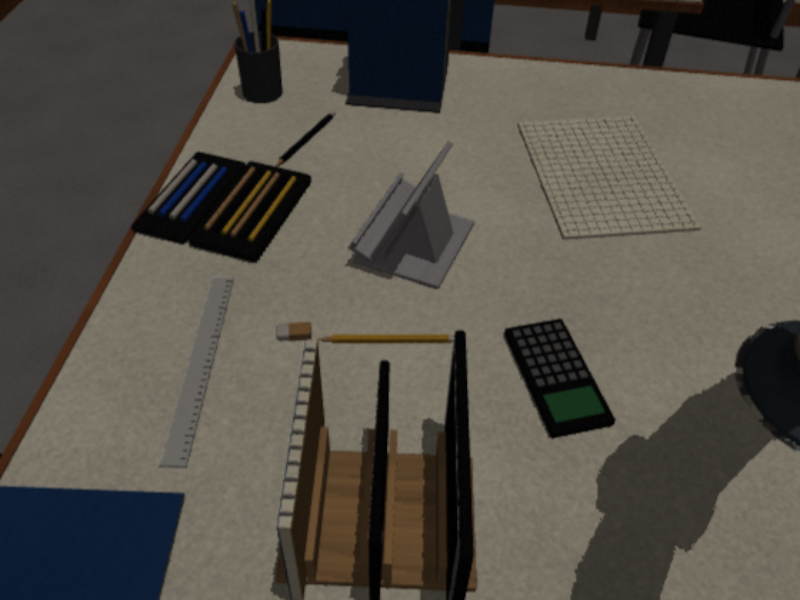

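View pics/t0.png

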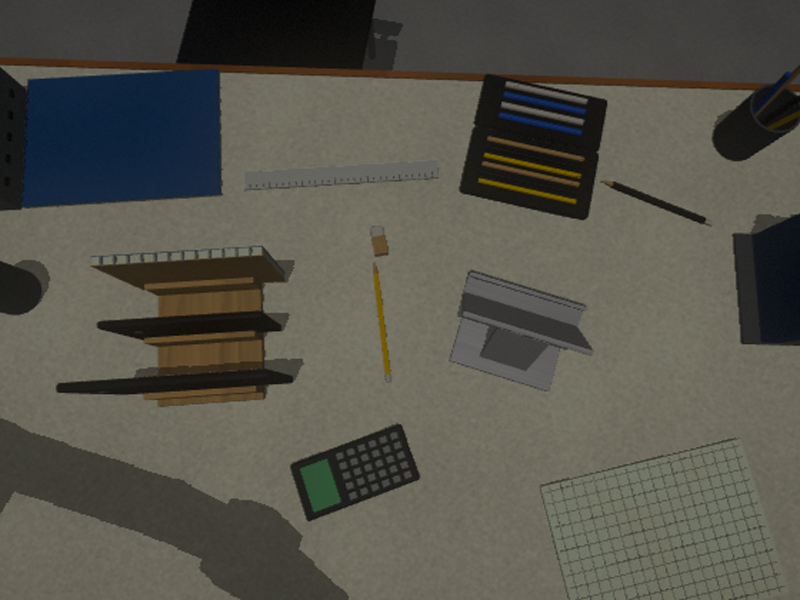

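```bash
python3 - <<'E'
from h import *
_,sc=shot('scene');_,tp=shot('top')
for p in (sc,tp): print(np.linalg.inv(w2c(p))[:3,3].round())
k=1.42857
def tri(a,b):
    (o1,d1),(o2,d2)=ray(sc,np.array(a)/k),ray(tp,np.array(b)/k)
    A=np.c_[d1,-d2];t=np.linalg.lstsq(A,o2-o1,rcond=None)[0]
    x,y=o1+d1*t[0],o2+d2*t[1]; return ((x+y)/2).round(1),np.linalg.norm(x-y).round(1)
print('tab -y top',tri((460,333),(291,376)))
print('tab top ends z177',onz(tp,np.array((58,388))/k,177).round(1),onz(tp,np.array((291,376))/k,177).round(1))
print('stand back top robotside/-y?',tri((451,145),(592,352)))
print('lip ends', tri((401,178),(584,306)), tri((354,243),(471,272)))
I=np.hstack([cv2.resize(cv2.cvtColor(p['image'],cv2.COLOR_RGB2BGR)[r0:r0+100,c0:c0+133],(399,300),interpolation=cv2.INTER_CUBIC) for p,r0,c0 in [(tp,180,300),(sc,95,225)]])
J=cv2.resize(cv2.cvtColor(tp['image'],cv2.COLOR_RGB2BGR)[230:305,25:225],(798,300),interpolation=cv2.INTER_CUBIC)
cv2.imwrite('pics/c1.png',np.vstack([I,J]))
E
```

```text
[472. 640. 758.]
[435. -19. 830.]
tab -y top (array([463.2, 102.9, 144. ]), np.float64(0.7))
tab top ends z177 [440.7 358.9 177. ] [461.5  97.  177. ]
stand back top robotside/-y? (array([ 503.3, -270.7,  117.3]), np.float64(3.1))
lip ends (array([ 576.1, -290. ,   35.8]), np.float64(4.8)) (array([ 619.8, -126.5,   44. ]), np.float64(3.4))
```

View pics/c1.png

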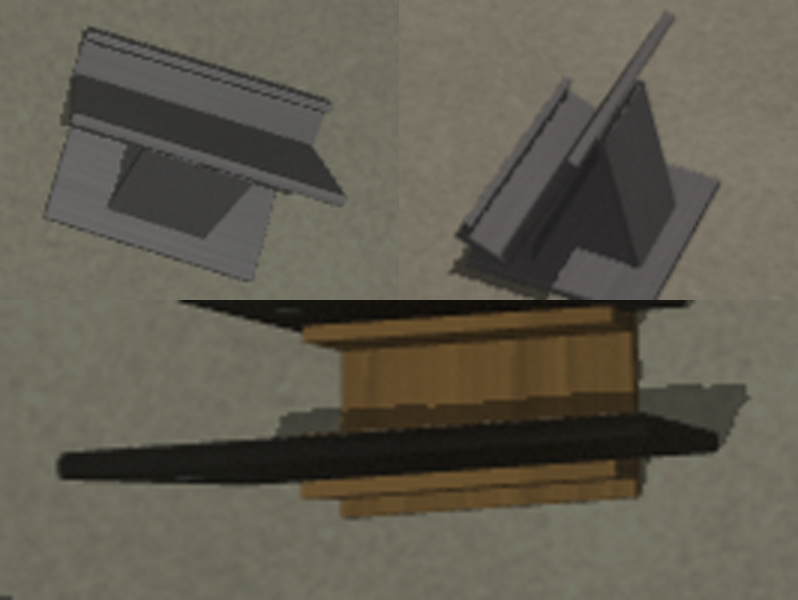

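The pictures show the large tablet in the slot nearest the robot (top view, crop: x 60–720 px, row ~440). The stand is at the right with its lip on the far side. Next I fit both poses from the two views.

```bash
cat > fit1.py <<'E'
from h import *
from scipy.optimize import least_squares, minimize
_,sc=shot('scene');_,tp=shot('top')
c,s_=np.cos(np.radians(25)),np.sin(np.radians(25))
def P(along,out,y): return [out*c-along*s_, y, 30+out*s_+along*c]
T=[((328.3,189.3),('l',1)),((410,214),('l',-1)),((403.3,228.3),('b',-1)),((324,205),('b',1)),((415,244.3),('t',-1)),((324,218.3),('t',1))]
S=[((280.7,121.7),('l',-1)),((246,172.3),('l',1)),((316,99.3),('t',-1)),((285.3,149),('t',1))]
def W(q,X): return R.from_euler('z',q[2]).apply(X)+[q[0],q[1],q[3]]
def pt(k,sg,L): return {'l':P(10,27,85*sg),'b':P(0,0,85*sg),'t':P(L,0,85*sg)}[k]
def res(q):
    r=[]
    for p,LL in ((tp,T),(sc,S)):
        X=W(q,np.array([pt(*k,q[4]) for _,k in LL])); r.append((proj(p,X)-np.array([a for a,_ in LL])).ravel())
    return np.r_[np.concatenate(r),q[3]/2]
o=least_squares(res,[570,-190,-.25,0,110],loss='soft_l1'); print('stand',o.x.round(3),res(o.x).reshape(-1)[:-1].reshape(-1,2).round(1).tolist())
masks=[]
for p,(r0,r1,c0,c1) in ((tp,(245,300,30,225)),(sc,(225,420,305,336))):
    im=p['image'].astype(int); m=np.zeros(im.shape[:2],bool); m[r0:r1,c0:c1]=(im.max(2)<38)[r0:r1,c0:c1]; masks.append(m); print(m.sum())
box=np.array([[a,b,d] for a in(-5.5,5.5) for b in(-120,120) for d in(0,165)])
def cost(q,dbg=0):
    X=(R.from_euler('z',q[2])*R.from_euler('y',q[3])).apply(box)+[q[0],q[1],12]
    t=0
    for p,m in zip((tp,sc),masks):
        h=cv2.convexHull((proj(p,X)*16).astype(np.int32)); a=np.zeros(m.shape,np.uint8)
        cv2.fillConvexPoly(a,h,255,cv2.LINE_AA,4); a=a/255.
        v=(np.minimum(a,m).sum())/(np.maximum(a,m).sum()); t+=1-v
        if dbg: print('iou',v)
    return t
best=min((minimize(cost,[455+dx,235,y0,t0],method='Nelder-Mead',options=dict(initial_simplex=[[455+dx,235,y0,t0],[465+dx,235,y0,t0],[455+dx,245,y0,t0],[455+dx,235,y0+.06,t0],[455+dx,235,y0,t0+.06]],maxiter=300)) for dx in(-5,5) for y0 in(-.05,.08) for t0 in (-.05,.05)),key=lambda r:r.fun)
print('tablet x y yaw lean',best.x.round(3)); cost(best.x,1)
E
python3 fit1.py
```

```text
stand [ 5.74241e+02 -1.99468e+02 -2.56000e-01 -5.27300e+00  1.10532e+02] [[-0.6, 3.8], [-1.2, 2.4], [-0.0, -1.0], [-0.1, -0.6], [0.3, 0.2], [-0.1, -0.2], [0.6, 0.2], [2.8, -1.3], [-2.9, -1.1], [-3.6, -0.5]]
1621
2987
tablet x y yaw lean [ 4.53797e+02  2.42100e+02  8.50000e-02 -5.00000e-03]
iou 0.8488108837455713
iou 0.8018345046870956
```

arm_command([
  [[-0.6, -0.5, -0.5], 1],
  [[-1.4, -1.2, -1.0], 2.2],
  [[-2.3, -2.0, -1.5], 3.6],
  [[-3.2, -2.7, -1.95], 5],
  [[-4.1, -3.5, -1.95], 6.4],
  [[-5.0, -4.3, -1.95], 7.8],
  [[-5.9, -5.0, -1.95], 9.2],
  [[-6.7, -5.7, -1.95], 10.5],
  [[-7.4, -6.3, -1.95], 11.6],
  [[-7.77, -6.62, -1.95], 12.1],
], grip=60)

```text
time: 1.78
tcp_pos: [449.1, 252.1, 301.0]
ee_rot: [0.679, 0.735, 0.001, -0.0]
force: [0.8, 0.7, 0.4]
gripper_width: 60.1
grip_force: 0.0
```

arm_command([
  [[0, 0, 0], 0],
  [[0, 0, 0], 0],
  [[0, 0, 0], 0],
  [[0, 0, 0], 0],
  [[0, 0, 0], 0],
  [[0, 0, 0], 0],
  [[0, 0, 0], 0],
  [[0, 0, 0], 0],
  [[0, 0, 0], 0],
  [[0, 0, 0], 0],
])

```text
time: 2.62
tcp_pos: [448.6, 254.2, 300.5]
ee_rot: [0.677, 0.736, -0.0, -0.0]
force: [0.1, 0.0, -0.4]
gripper_width: 60.3
grip_force: 0.0
```

```bash
python3 - <<'E'
from h import *
s,p=shot('wrist','w1'); print(s['time'],s['tcp_pos'],s['ee_rot'],s['qpos'].__repr__())
for q in ['large_tablet','small_tablet']: print(q,[(np.round(d['extent']).tolist(),round(d['conf'],2)) for d in viewer.find_in(p,q)][:3])
a=cv2.imread('pics/w1.png');cv2.imwrite('pics/w1.png',cv2.resize(a,(800,600),interpolation=cv2.INTER_CUBIC))
E
```

```text
2.6167 [448.57906413 254.15486819 300.47559755] [ 6.77043483e-01  7.35943015e-01 -7.05949677e-06 -1.46674232e-05] array([-0.85026695,  0.13878953,  0.28628378,  1.8150681 , -0.04205929,
        1.19364004, -0.46777118])
large_tablet [([286.0, 199.0, 14.0, 247.0], 0.89)]
small_tablet [([353.0, 185.0, 38.0, 151.0], 0.71)]
```

View pics/w1.png

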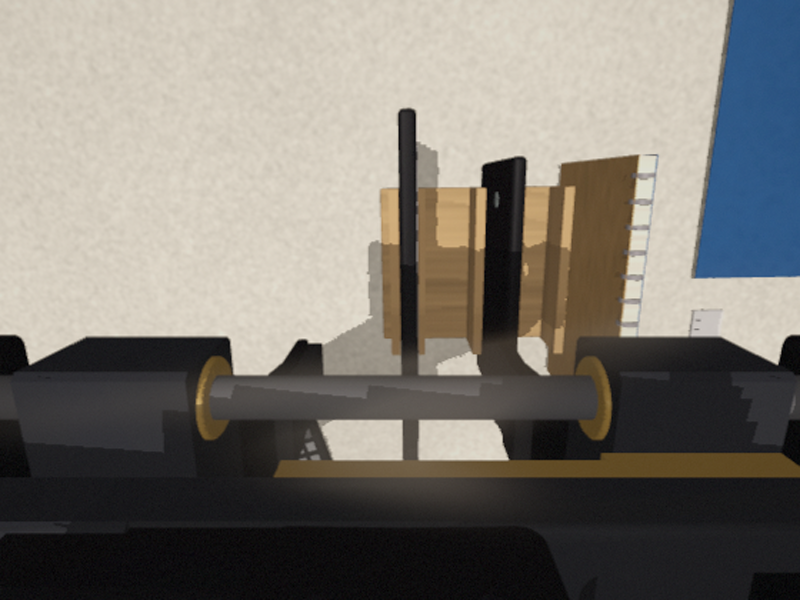

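```bash
python3 - <<'E'
from h import *
s,p=shot('wrist'); im=p['image'].astype(int).max(2)
print(K(p)[0,0])
pts=[]
for r in (80,90,100,110,120,130,270,275,280,285,290,300,310):
    row=im[r,270:300]; c=np.where(row<60)[0]+270
    print(r,c.min() if len(c) else None,c.max() if len(c) else None, onz(p,(c.mean()+0.0,r),177,s).round(1) if len(c) else '')
col=im[60:90,284:288].mean(1); print(col.round())
for z in (172,177,182): print(z,onz(p,(285.5,75.5),z,s).round(1))
E
```

```text
325.8706635319292
80 279 290 [441.5 357.2 177. ]
90 279 290 [442.2 349.5 177. ]
100 279 290 [442.8 341.7 177. ]
110 279 290 [443.5 333.8 177. ]
120 279 290 [444.2 325.7 177. ]
130 280 290 [445.3 317.6 177. ]
270 None None 
275 None None 
280 None None 
285 None None 
290 None None 
300 None None 
310 None None 
[219. 218. 217. 216. 217. 218. 219. 218. 218. 217. 217. 216. 214. 213.
 214. 162.  72.  35.  44.  48.  48.  49.  47.  48.  46.  48.  48.  48.
  48.  47.]
172 [442.1 361.4 172. ]
177 [442.1 360.7 177. ]
182 [442.1 360.  182. ]
```

The wrist view shows the tablet's top edge along column ~407 with its +y end at row 108. That puts its centre at about (452, 241), which agrees with the fit, so I descend and grip.

arm_command([
  [[-0.33, 0.055, 0.2], 0],
  [[-0.33, 0.055, 0.8], 0],
  [[-0.33, 0.055, 1.5], 0],
  [[-0.33, 0.055, 2.2], 0],
  [[-0.33, 0.055, 2.8], 0],
  [[-0.33, 0.055, 3.3], 0],
  [[-0.33, 0.055, 3.7], 0],
  [[-0.33, 0.055, 3.94], 0],
  [[-0.33, 0.055, 3.94], 0],
  [[-0.33, 0.055, 3.94], 0],
])

```text
time: 3.65
tcp_pos: [452.1, 241.1, 143.1]
ee_rot: [0.677, 0.736, 0.0, 0.0]
force: [-0.3, -0.5, -0.4]
gripper_width: 60.0
grip_force: 0.0
```

arm_command([
  [[0, 0, 0], 0],
  [[0, 0, 0], 0],
  [[0, 0, 0], 0],
  [[0, 0, 0], 0],
  [[0, 0, 0], 0],
  [[0, 0, 0], 0],
  [[0, 0, 0], 0],
  [[0, 0, 0], 0],
  [[0, 0, 0], 0],
  [[0, 0, 0], 0],
], grip=0, newtons=30)

```text
time: 4.48
tcp_pos: [452.0, 241.1, 142.9]
ee_rot: [0.677, 0.736, 0.0, -0.0]
force: [0.3, 0.6, -0.1]
gripper_width: 10.7
grip_force: 30.0
```

arm_command([
  [[0, 0, -0.2], 0],
  [[0, 0, -0.6], 0],
  [[0, 0, -1.1], 0],
  [[0, 0, -1.6], 0],
  [[0, 0, -2.1], 0],
  [[0, 0, -2.6], 0],
  [[0, 0, -3.1], 0],
  [[0, 0, -3.6], 0],
  [[0, 0, -3.9], 0],
  [[0, 0, -4.1], 0],
])

```text
time: 5.32
tcp_pos: [451.6, 240.8, 307.9]
ee_rot: [0.677, 0.736, 0.0, -0.0]
force: [-0.1, -0.4, -4.6]
gripper_width: 10.7
grip_force: 30.0
```

arm_command([
  [[0, 0, 0], 0],
  [[0, 0, 0], 0],
  [[0, 0, 0], 0],
  [[0, 0, 0], 0],
  [[0, 0, 0], 0],
  [[0, 0, 0], 0],
  [[0, 0, 0], 0],
  [[0, 0, 0], 0],
  [[0, 0, 0], 0],
  [[0, 0, 0], 0],
])

```text
time: 6.15
tcp_pos: [451.9, 241.1, 306.9]
ee_rot: [0.677, 0.736, 0.0, -0.0]
force: [0.5, 0.3, -5.9]
gripper_width: 10.3
grip_force: 30.0
```

arm_command([
  [[-0.15, 0.03, 0], 0.1],
  [[-0.5, 0.1, 0], 0.4],
  [[-1.0, 0.22, 0], 0.8],
  [[-1.6, 0.35, 0], 1.2],
  [[-2.3, 0.5, 0], 1.6],
  [[-3.0, 0.66, 0], 2.1],
  [[-3.7, 0.81, 0], 2.6],
  [[-4.4, 0.97, 0], 3.1],
  [[-5.05, 1.11, 0], 3.5],
  [[-5.68, 1.25, 0], 3.9],
], newtons=45)

```text
time: 6.98
tcp_pos: [520.5, 14.1, 307.2]
ee_rot: [0.794, 0.608, -0.0, 0.0]
force: [0.8, 0.4, -4.7]
gripper_width: 10.7
grip_force: 45.0
```

arm_command([
  [[-0.6, 0.37, 0], 0],
  [[-1.2, 0.75, 0], 0],
  [[-1.8, 1.12, 0], 0],
  [[-2.4, 1.5, 0], 0],
  [[-3.0, 1.87, 0], 0],
  [[-3.6, 2.25, 0], 0],
  [[-4.1, 2.56, 0], 0],
  [[-4.5, 2.81, 0], 0],
  [[-4.8, 3.0, 0], 0],
  [[-4.93, 3.08, 0], 0],
])

```text
time: 7.82
tcp_pos: [588.2, -209.0, 307.1]
ee_rot: [0.794, 0.608, -0.001, 0.001]
force: [-0.3, -0.2, -5.1]
gripper_width: 10.5
grip_force: 45.0
```

```bash
python3 - <<'E'
from h import *
s=read_state();print(s['time'],s['tcp_pos'],s['ee_rot'],s['qpos'].__repr__(),s['force'])
s,w=shot('wrist');_,t=shot('top');_,c=shot('scene')
np.save('w2.npy',w['image']);np.save('t2.npy',t['image']);np.save('c2.npy',c['image'])
a=[cv2.cvtColor(x['image'],cv2.COLOR_RGB2BGR) for x in (w,t,c)]
cv2.imwrite('pics/w2.png',cv2.resize(a[0],(800,600),interpolation=cv2.INTER_CUBIC))
cv2.imwrite('pics/c2.png',np.hstack([cv2.resize(a[2][60:260,180:380],(600,600),interpolation=cv2.INTER_CUBIC)]))
E
```

```text
7.8167 [ 588.16851316 -208.98523942  307.09925865] [ 0.79421266  0.60763761 -0.00114664  0.00121048] array([-0.18522734,  0.36183959,  0.62623291,  1.57870751, -0.2155711 ,
        1.27096267,  0.20931399]) [-0.25973852 -0.23769445 -5.08304358]
```

View pics/w2.png

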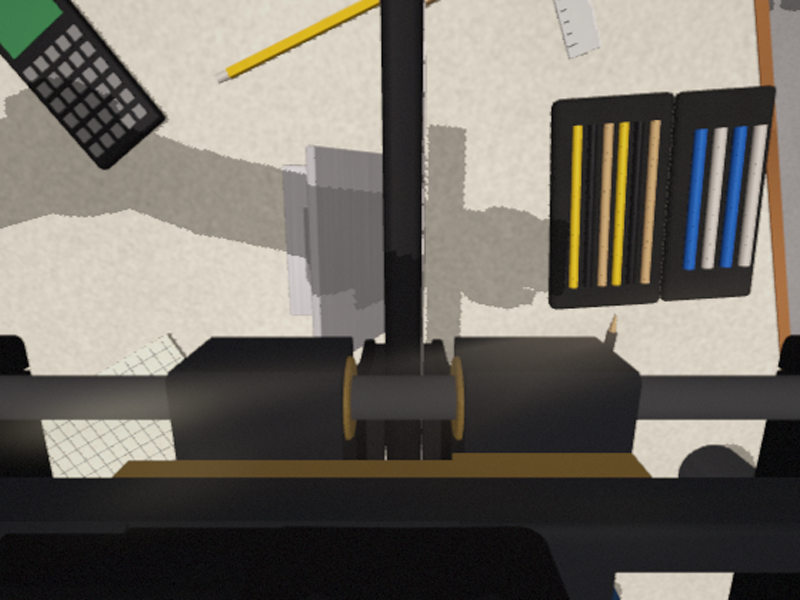

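View pics/c2.png

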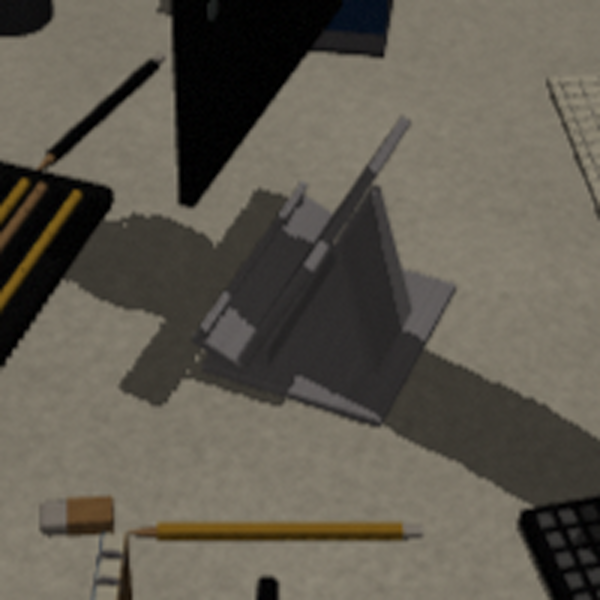

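The scene crop shows the stand with shadow bands. The near corner of back and ledge is at about (240,362), the back's top runs (402,116)–(305,262), and the lip's ends are at (303,185) and (203,328). The wrist view shows the stand's back edge at (308,147)–(322,335), beside the tablet. I refit with these points.

```bash
cat > fit2.py <<'E'
from h import *
from scipy.optimize import least_squares
_,sc=shot('scene');_,tp=shot('top');ws,wr=shot('wrist')
c,s_=np.cos(np.radians(25)),np.sin(np.radians(25))
def P(a,o,y): return [o*c-a*s_, y, 30+o*s_+a*c]
T=[((328,193.3),'l',1),((408.7,216.7),'l',-1),((403.3,228.3),'b',-1),((324,205),'b',1),((415,244.3),'t',-1),((324,218.3),'t',1)]
S=[((281,121.7),'l',-1),((247.7,169.3),'l',1),((314,98.7),'t',-1),((281.7,147.3),'t',1),((260,180.7),'b',1)]
Wr=[((216.5,103),'t',1)]
m={'l':(10,26),'b':(0,0),'t':(110,0)}
def res(q,g=None):
    r=[]
    for p,s,LL in ((tp,None,T),(sc,None,S),(wr,ws,Wr)):
        X=R.from_euler('z',q[2]).apply(np.array([P(*m[k],85*sg) for _,k,sg in LL]))+[q[0],q[1],q[3]]
        r.append((proj(p,X,s)-np.array([a for a,_,_ in LL])).ravel())
    return np.r_[np.concatenate(r),q[3]/2]
o=least_squares(res,[570,-190,-.25,0],loss='soft_l1'); print('stand',o.x.round(3));print(res(o.x)[:-1].reshape(-1,2).round(1).tolist())
# wrist line of back top: yaw in world at z=130
a,b=onz(wr,np.array((308,147))/1.42857,130+o.x[3],ws),onz(wr,np.array((322,335))/1.42857,130+o.x[3],ws); print(a.round(),b.round(),'yaw',np.arctan2(a[1]-b[1],a[0]-b[0])-np.pi/2)
# tablet: wrist strip, centreline at height of top edge
im=wr['image'].astype(int).max(2); print([ (r,np.where(im[r,255:310]<60)[0][[0,-1]]+255) for r in (10,60,120,170)])
# scene: tablet bottom corner near
print('scene bottom +y corner at', 180+182/3,60+205/3)
RT=R.from_quat(ws['ee_rot']).as_matrix(); print('tool yaw',np.arctan2(RT[1,1],RT[0,1]),'tcp',ws['tcp_pos'],ws['time'])
for zt in (172,174,176,178):
    print(zt,onz(sc,(180+182/3,60+205/3),zt).round(1),'rel tool',(RT.T@(onz(sc,(180+182/3,60+205/3),zt)-ws['tcp_pos'])).round(1))
E
python3 fit2.py
```

```text
stand [ 5.72887e+02 -1.96876e+02 -2.56000e-01  2.51000e-01]
[[-1.4, 0.3], [-0.5, 0.4], [-0.4, -0.7], [-1.1, -0.5], [-0.1, 0.6], [-1.1, -0.1], [1.2, -0.8], [2.0, 0.9], [-0.3, -1.8], [0.5, -0.0], [-1.1, -0.3], [1.6, 3.1]]
[548. -99. 130.] [ 517. -233.  130.] yaw -0.22960067734319622
[(10, array([266, 295])), (60, array([268, 295])), (120, array([268, 294])), (170, array([269, 294]))]
scene bottom +y corner at 240.66666666666666 128.33333333333331
tool yaw -0.2564947967432244 tcp [ 589.25583065 -202.28823417  306.79672761] 8.0667
172 [622.2 -92.8 172. ] rel tool [114.1   4.2 134.9]
174 [621.7 -90.3 174. ] rel tool [116.4   3.1 132.9]
176 [621.2 -87.8 176. ] rel tool [118.7   1.9 130.9]
178 [620.7 -85.3 178. ] rel tool [120.9   0.8 128.9]
```

arm_command([
  [[0.03, -0.1, 0.1], 0],
  [[0.03, -0.2, 0.4], 0],
  [[0.03, -0.2, 0.8], 0],
  [[0.03, -0.2, 1.3], 0],
  [[0.03, -0.2, 1.8], 0],
  [[0.03, -0.2, 2.2], 0],
  [[0.03, -0.2, 2.6], 0],
  [[0.03, -0.2, 2.85], 0],
  [[0.03, -0.2, 3.0], 0],
  [[0.03, -0.2, 3.05], 0],
])

```text
time: 8.95
tcp_pos: [581.7, -199.2, 184.0]
ee_rot: [0.792, 0.611, -0.0, -0.001]
force: [0.4, 0.6, -5.1]
gripper_width: 10.8
grip_force: 45.0
```

arm_command([
  [[0, 0, 0], 0],
  [[0, 0, 0], 0],
  [[0, 0, 0], 0],
  [[0, 0, 0.03], 0],
  [[0, 0, 0.06], 0],
  [[0, 0, 0.1], 0],
  [[0, 0, 0.14], 0],
  [[0, 0, 0.18], 0],
  [[0, 0, 0.22], 0],
  [[0, 0, 0.22], 0],
])

```text
time: 9.78
tcp_pos: [581.9, -199.9, 175.5]
ee_rot: [0.792, 0.611, -0.0, -0.0]
force: [-0.5, 0.2, -5.5]
gripper_width: 10.8
grip_force: 45.0
```

```bash
python3 - <<'E'
from h import *
s,c=shot('scene'); print(s['time'],s['tcp_pos'],s['force'],s['ft_torque'])
a=cv2.cvtColor(c['image'],cv2.COLOR_RGB2BGR)
cv2.imwrite('pics/c3.png',cv2.resize(a[40:220,190:370],(600,600),interpolation=cv2.INTER_CUBIC))
E
```

```text
9.7833 [ 581.87608779 -199.90721875  175.5446303 ] [-0.51205807  0.2155076  -5.53864657] [-0.06655926  0.07254764 -0.09833868]
```

View pics/c3.png

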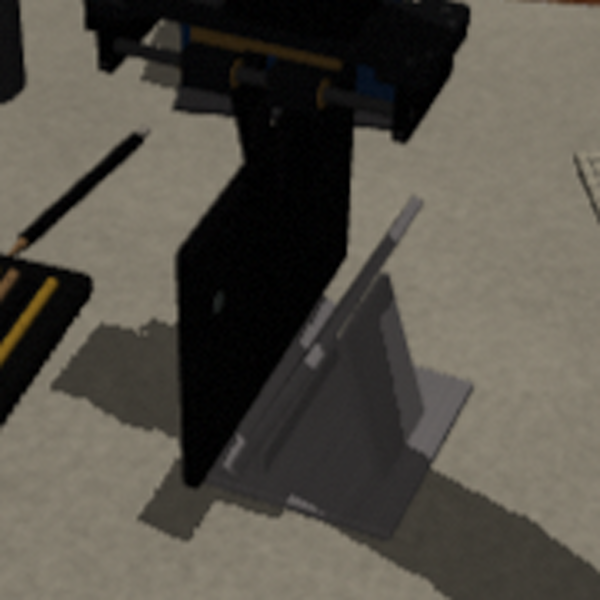

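arm_command([
  [[0, 0, 0.03], 0],
  [[0, 0, 0.06], 0],
  [[0, 0, 0.1], 0],
  [[0, -0.03, 0.1], 0],
  [[0, -0.06, 0.1], 0],
  [[0, -0.09, 0.1], 0],
  [[0, -0.12, 0.1], 0],
  [[0, -0.15, 0.1], 0],
  [[0, -0.15, 0.1], 0],
  [[0, -0.15, 0.1], 0],
])

```text
time: 10.67
tcp_pos: [576.3, -198.5, 172.2]
ee_rot: [0.792, 0.611, 0.0, 0.0]
force: [0.7, 0.1, -5.5]
gripper_width: 10.6
grip_force: 45.0
```

arm_command([
  [[0, -0.01, 0], 0],
  [[0, -0.02, 0], 0],
  [[0, -0.03, 0], 0],
  [[0, -0.04, 0], 0],
  [[0, -0.05, 0], 0],
  [[0, -0.05, 0], 0],
  [[0, -0.05, 0], 0],
  [[0, -0.05, 0], 0],
  [[0, -0.05, 0], 0],
  [[0, -0.05, 0], 0],
])

```text
time: 11.5
tcp_pos: [574.6, -198.1, 172.2]
ee_rot: [0.792, 0.611, 0.0, 0.0]
force: [1.1, 0.5, -4.9]
gripper_width: 10.8
grip_force: 45.0
```

arm_command([
  [[0, -0.01, 0], 0],
  [[0, -0.02, 0], 0],
  [[0, -0.03, 0], 0],
  [[0, -0.04, 0], 0],
  [[0, -0.05, 0], 0],
  [[0, -0.05, 0], 0],
  [[0, -0.05, 0], 0],
  [[0, -0.05, 0], 0],
  [[0, -0.05, 0], 0],
  [[0, -0.05, 0], 0],
])

```text
time: 12.33
tcp_pos: [572.9, -197.7, 172.3]
ee_rot: [0.792, 0.61, 0.0, 0.0]
force: [3.7, -1.1, -5.7]
gripper_width: 10.7
grip_force: 45.1
```

arm_command([
  [[0, 0.05, 0], 0],
  [[0, 0.1, 0], 0],
  [[0, 0.11, 0.03], 0],
  [[0, 0.11, 0.06], 0],
  [[0, 0.11, 0.09], 0],
  [[0, 0.11, 0.12], 0],
  [[0, 0.11, 0.14], 0],
  [[0, 0.11, 0.15], 0],
  [[0, 0.11, 0.15], 0],
  [[0, 0.11, 0.15], 0],
])

```text
time: 13.17
tcp_pos: [576.9, -198.5, 166.1]
ee_rot: [0.792, 0.611, 0.0, 0.0]
force: [2.3, 0.0, -3.3]
gripper_width: 10.5
grip_force: 45.0
```

arm_command([
  [[0, 0, 0.01], 0],
  [[0, 0, 0.02], 0],
  [[0, 0, 0.03], 0],
  [[0, 0, 0.03], 0],
  [[0, 0, 0.03], 0],
  [[0, 0, 0.03], 0],
  [[0, 0, 0.03], 0],
  [[0, 0, 0.03], 0],
  [[0, 0, 0.03], 0],
  [[0, 0, 0.03], 0],
])

```text
time: 14.0
tcp_pos: [577.3, -198.3, 165.5]
ee_rot: [0.792, 0.611, 0.001, 0.0]
force: [1.3, 3.8, 5.2]
gripper_width: 11.0
grip_force: 45.0
```

The tablet stands on the ledge, with contact force on it and its position matching the model within 1 mm. I ease the grip to 3 N and begin leaning it back.

arm_command([
  [[0, 0, 0], 0],
  [[0, 0, 0], 0],
  [[0, 0, 0], 0],
  [[0, -0.05, 0.005], 0],
  [[0, -0.1, 0.01], 0],
  [[0, -0.15, 0.02], 0],
  [[0, -0.2, 0.03], 0],
  [[0, -0.25, 0.035], 0],
  [[0, -0.3, 0.04], 0],
  [[0, -0.3, 0.04], 0],
], newtons=3)

```text
time: 14.83
tcp_pos: [564.3, -195.7, 163.0]
ee_rot: [0.792, 0.61, -0.0, -0.0]
force: [0.9, 0.6, 2.0]
gripper_width: 13.7
grip_force: 3.1
```

```bash
python3 - <<'E'
from h import *
s,c=shot('scene'); print(s['time'],s['tcp_pos'],s['force'],s['ft_torque'],s['gripper_width'],s['grip_force'])
a=cv2.cvtColor(c['image'],cv2.COLOR_RGB2BGR)
cv2.imwrite('pics/c4.png',cv2.resize(a[40:220,190:370],(600,600),interpolation=cv2.INTER_CUBIC))
E
```

```text
14.8333 [ 564.31631918 -195.65025294  163.00881874] [0.88483406 0.59176461 1.98443455] [ 0.0657178  -0.05094568 -0.0119265 ] 13.743473564790644 3.0731206107884645
```

View pics/c4.png

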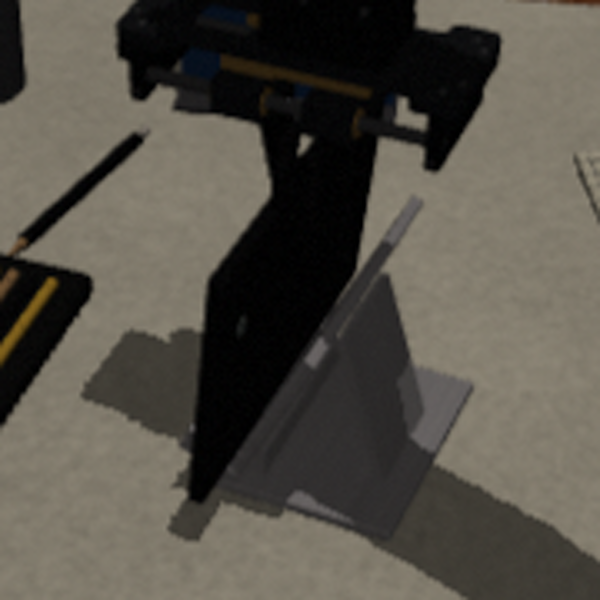

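The tablet leans about 5° with its bottom edge behind the lip, and the fingers are opening with it as planned. I continue.

arm_command([
  [[0, -0.06, 0.01], 0],
  [[0, -0.12, 0.02], 0],
  [[0, -0.18, 0.03], 0],
  [[0, -0.24, 0.04], 0],
  [[0, -0.3, 0.05], 0],
  [[0, -0.36, 0.06], 0],
  [[0, -0.42, 0.07], 0],
  [[0, -0.48, 0.08], 0],
  [[0, -0.54, 0.08], 0],
  [[0, -0.6, 0.08], 0],
])

```text
time: 15.72
tcp_pos: [541.2, -189.2, 159.5]
ee_rot: [0.792, 0.611, -0.0, -0.0]
force: [-0.0, -0.3, -2.4]
gripper_width: 18.8
grip_force: 2.7
```

arm_command([
  [[0, -0.06, 0.01], 0],
  [[0, -0.12, 0.02], 0],
  [[0, -0.18, 0.03], 0],
  [[0, -0.24, 0.04], 0],
  [[0, -0.3, 0.05], 0],
  [[0, -0.36, 0.06], 0],
  [[0, -0.41, 0.07], 0],
  [[0, -0.46, 0.08], 0],
  [[0, -0.5, 0.08], 0],
  [[0, -0.5, 0.08], 0],
])

```text
time: 16.55
tcp_pos: [522.1, -184.2, 156.8]
ee_rot: [0.792, 0.611, -0.0, -0.0]
force: [-0.2, 0.6, -2.1]
gripper_width: 22.1
grip_force: 2.9
```

arm_command([
  [[0, -0.03, 0.01], 0],
  [[0, -0.06, 0.02], 0],
  [[0, -0.09, 0.03], 0],
  [[0, -0.12, 0.04], 0],
  [[0, -0.14, 0.05], 0],
  [[0, -0.16, 0.05], 0],
  [[0, -0.16, 0.05], 0],
  [[0, -0.16, 0.05], 0],
  [[0, -0.16, 0.05], 0],
  [[0, -0.16, 0.05], 0],
])

```text
time: 17.38
tcp_pos: [517.3, -183.0, 155.4]
ee_rot: [0.792, 0.611, 0.001, 0.001]
force: [4.5, -0.5, 0.2]
gripper_width: 22.8
grip_force: 3.1
```

arm_command([
  [[0, -0.02, 0.01], 0],
  [[0, -0.04, 0.01], 0],
  [[0, -0.05, 0.02], 0],
  [[0, -0.05, 0.02], 0],
  [[0, -0.05, 0.02], 0],
  [[0, -0.05, 0.02], 0],
  [[0, -0.05, 0.02], 0],
  [[0, -0.05, 0.02], 0],
  [[0, -0.05, 0.02], 0],
  [[0, -0.05, 0.02], 0],
])

```text
time: 18.22
tcp_pos: [515.7, -182.6, 155.1]
ee_rot: [0.792, 0.611, 0.001, 0.001]
force: [3.9, -1.4, 5.0]
gripper_width: 24.0
grip_force: 3.8
```

```bash
python3 - <<'E'
from h import *
s,c=shot('scene'); print(s['time'],s['tcp_pos'],s['force'],s['ft_torque'],s['gripper_width'],s['grip_force'])
a=cv2.cvtColor(c['image'],cv2.COLOR_RGB2BGR)
cv2.imwrite('pics/c5.png',cv2.resize(a[40:220,190:370],(600,600),interpolation=cv2.INTER_CUBIC))
E
```

```text
18.2167 [ 515.68111595 -182.60967888  155.05854014] [ 3.87410639 -1.37948297  5.04092707] [-0.23191939 -1.17561206 -0.00558533] 23.979593460909374 3.7529562832787633
```

View pics/c5.png

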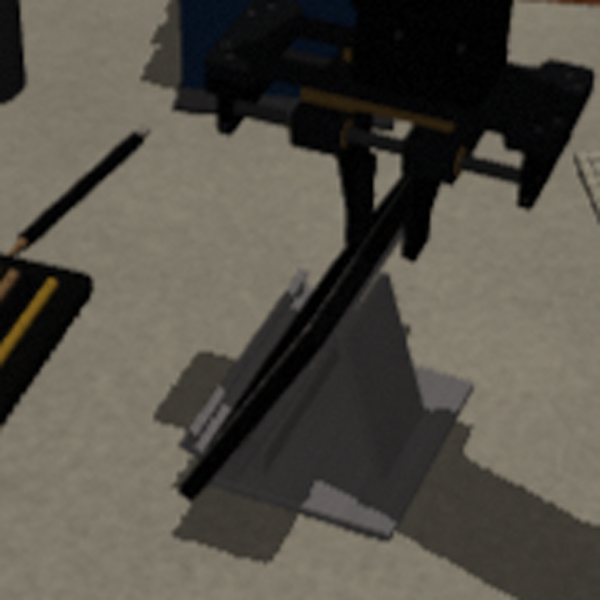

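The tablet lies along the back, its bottom edge at (187,490) behind the lip, and force shows it pressed on back and ledge. I open, then lift.

arm_command([
  [[0, 0.01, -0.01], 0],
  [[0, 0.02, -0.02], 0],
  [[0, 0.02, -0.02], 0],
  [[0, 0.02, -0.02], 0],
  [[0, 0.02, -0.02], 0],
  [[0, 0.02, -0.02], 0],
  [[0, 0.02, -0.02], 0],
  [[0, 0.02, -0.02], 0],
  [[0, 0.02, -0.02], 0],
  [[0, 0.02, -0.02], 0],
], grip=50)

```text
time: 19.1
tcp_pos: [515.1, -182.4, 154.8]
ee_rot: [0.792, 0.611, -0.0, -0.0]
force: [-0.3, 0.1, -0.2]
gripper_width: 50.0
grip_force: 0.0
```

arm_command([
  [[0, 0, -0.1], 0],
  [[0, 0, -0.3], 0],
  [[0, 0, -0.6], 0],
  [[0, 0, -1.0], 0],
  [[0, 0, -1.4], 0],
  [[0, 0, -1.8], 0],
  [[0, 0, -2.3], 0],
  [[0, 0, -2.8], 0],
  [[0, -0.3, -3.2], 0],
  [[0, -0.6, -3.5], 0],
])

```text
time: 19.93
tcp_pos: [492.6, -177.0, 297.7]
ee_rot: [0.792, 0.61, 0.001, 0.001]
force: [0.5, 0.7, -0.4]
gripper_width: 49.8
grip_force: 0.0
```

```bash
cat > fit3.py <<'E'
from h import *
from scipy.optimize import minimize
s,c=shot('scene');_,t=shot('top'); print(s['time'],s['tcp_pos'],s['force'],s['gripper_width'])
d=np.radians(25); Rz=R.from_euler('z',-.256)
def poly(p,th=d,y=0,x=5,z=32,w=0):
    X=np.array([[-5.5,b,e] for b in(-120,120) for e in(0,165)]+[[5.5,b,e] for b in(-120,120) for e in(0,165)])
    X=R.from_euler('z',w).apply(R.from_euler('y',-th).apply(X))+[x,y,z]; return proj(p,Rz.apply(X)+[572.9,-196.9,0])
out=[]
for p,(r,cc) in ((c,(40,190)),(t,(150,280))):
    a=cv2.cvtColor(p['image'],cv2.COLOR_RGB2BGR)[r:r+180,cc:cc+180]; a=cv2.resize(a,(400,400),interpolation=cv2.INTER_CUBIC)
    h=cv2.convexHull(((poly(p)-[cc,r])*400/180).astype(np.int32)); cv2.polylines(a,[h],True,(0,255,0),1); out.append(cv2.convertScaleAbs(a,alpha=1.6))
cv2.imwrite('pics/f1.png',np.hstack(out))
E
python3 fit3.py
```

```text
19.9333 [ 492.57582535 -176.97720008  297.71205828] [ 0.52295207  0.69432155 -0.42884979] 49.78384121953367
```

View pics/f1.png

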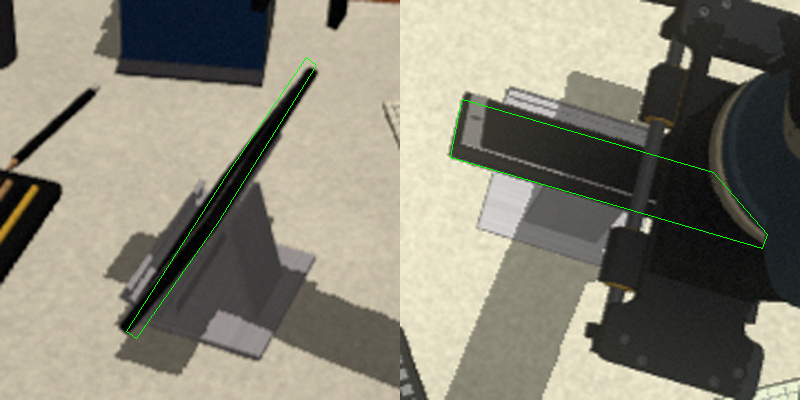

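arm_command([
  [[-0.4, 0, 0], 0],
  [[-1, 0, 0], 0],
  [[-1.7, 0, 0], 0],
  [[-2.4, 0, 0], 0],
  [[-3.2, 0, 0], 0],
  [[-4, 0, 0], 0],
  [[-4.7, 0, 0], 0],
  [[-5.3, 0, 0], 0],
  [[-5.8, 0, 0], 0],
  [[-6, 0, 0], 0],
])

```text
time: 20.87
tcp_pos: [429.2, -411.7, 294.8]
ee_rot: [0.793, 0.609, -0.001, 0.0]
force: [-0.5, 1.0, 0.8]
gripper_width: 50.2
grip_force: 0.0
```

```bash
cat > fit4.py <<'E'
from h import *
from scipy.optimize import minimize
s,c=shot('scene');_,t=shot('top'); print(s['time'],s['tcp_pos'])
Rz=R.from_euler('z',-.256)
box=np.array([[a,b,e] for a in(-5.5,5.5) for b in(-120,120) for e in(0,165)])
def X(q): x,y,z,th,w=q; return Rz.apply(R.from_euler('z',w).apply(R.from_euler('y',-th).apply(box))+[x,y,z])+[572.9,-196.9,0]
import sys
D=[]
for p in (c,t):
    im=cv2.GaussianBlur(p['image'],(0,0),.7).astype(np.float32).mean(2); g=np.hypot(cv2.Sobel(im,cv2.CV_32F,1,0),cv2.Sobel(im,cv2.CV_32F,0,1)); D.append((p,im))
for thr in (25,32,40):
    ms=[]
    for p,roi in ((c,(60,200,235,340)),(t,(180,275,295,430))):
        im=p['image'].astype(int).max(2); m=np.zeros(im.shape,np.uint8); r0,r1,c0,c1=roi; m[r0:r1,c0:c1]=im[r0:r1,c0:c1]<thr
        n,l,st,_=cv2.connectedComponentsWithStats(m); k=1+np.argmax(st[1:,4]); ms.append(l==k); print(thr,st[k])
        ys,xs=np.where(l==k); print('  minAreaRect',[np.round(v,1) for v in cv2.boxPoints(cv2.minAreaRect(np.c_[xs,ys].astype(np.float32)))])
q=[5,0,32,np.radians(25),0]
for p in (c,t): print('model',proj(p,X(q)).round(1).tolist())
E
python3 fit4.py
```

```text
20.8667 [ 429.23722693 -411.72702477  294.76123314]
25 [ 244   71   88  119 1106]
  minAreaRect [array([243.2, 186.4], dtype=float32), array([324.9,  67.5], dtype=float32), array([333.9,  73.7], dtype=float32), array([252.2, 192.6], dtype=float32)]
25 [ 333  203   97   48 1510]
  minAreaRect [array([332. , 220.1], dtype=float32), array([338.2, 200.3], dtype=float32), array([435.1, 230.6], dtype=float32), array([428.9, 250.3], dtype=float32)]
32 [ 244   71   88  119 1246]
  minAreaRect [array([242.9, 186.6], dtype=float32), array([325. ,  67.6], dtype=float32), array([334.3,  73.9], dtype=float32), array([252.2, 192.9], dtype=float32)]
32 [ 317  195  113   56 2259]
  minAreaRect [array([313.8, 214.8], dtype=float32), array([320.1, 194.4], dtype=float32), array([435.2, 230. ], dtype=float32), array([428.9, 250.3], dtype=float32)]
40 [ 244   71   89  119 1326]
  minAreaRect [array([242.7, 186.7], dtype=float32), array([324.8,  67.1], dtype=float32), array([334.5,  73.7], dtype=float32), array([252.4, 193.4], dtype=float32)]
40 [ 303  192  127   68 3309]
  minAreaRect [array([300.4, 219.9], dtype=float32), array([309.2, 191.2], dtype=float32), array([437.7, 230.5], dtype=float32), array([428.9, 259.2], dtype=float32)]
model [[296.0, 121.6], [332.4, 69.3], [251.6, 192.2], [288.0, 140.7], [291.9, 118.8], [327.8, 66.1], [246.8, 189.0], [282.6, 137.0]]
model [[419.4, 232.4], [443.0, 261.6], [306.6, 199.9], [302.6, 220.9], [421.3, 227.4], [445.4, 255.6], [308.1, 194.9], [304.4, 214.8]]
```

The scene fit suggests the bottom edge may sit a few mm out from the corner. I'll nudge it home gently with the open fingers turned 90°, watching the force.

arm_command([
  [[0.4, 0.3, 0], 1.3],
  [[1.0, 0.6, 0], 2.7],
  [[1.7, 1.0, 0], 4.1],
  [[2.4, 1.4, 0], 5.5],
  [[3.1, 1.85, 0], 6.9],
  [[3.8, 2.25, 0], 8.3],
  [[4.5, 2.7, 0], 9.6],
  [[5.2, 3.1, 0], 10.8],
  [[5.8, 3.45, 0], 11.6],
  [[6.1, 3.62, 0], 12],
], grip=87)

```text
time: 21.8
tcp_pos: [636.8, -201.7, 293.6]
ee_rot: [0.991, 0.136, 0.0, -0.002]
force: [-1.0, 0.6, -0.4]
gripper_width: 86.8
grip_force: 0.0
```

arm_command([
  [[0, 0, 0], 1.2],
  [[0, 0, 0.2], 2.4],
  [[0, 0, 0.7], 3.6],
  [[0, 0, 1.4], 4.8],
  [[0, 0, 2.2], 5.6],
  [[0, 0, 3.0], 6],
  [[0, 0, 3.8], 6],
  [[0, 0, 4.4], 6],
  [[0, 0, 4.9], 6],
  [[0, 0, 5.0], 6],
])

```text
time: 22.63
tcp_pos: [631.4, -205.0, 90.5]
ee_rot: [0.992, -0.127, -0.004, -0.002]
force: [0.1, -0.0, -0.1]
gripper_width: 87.0
grip_force: 0.0
```

```bash
cat > st.py <<'E'
from h import *
s=read_state(); d=s['tcp_pos']-np.array([572.9,-196.9,0]); Q=R.from_euler('z',.256)
M=R.from_quat(s['ee_rot']).as_matrix(); print(s['time'].round(2),'stand frame',Q.apply(d).round(2),'force',Q.apply(s['force']).round(1),'tool x in stand deg',np.degrees(np.arctan2(*Q.apply(M[:,0])[[1,0]])).round(2))
E
python3 st.py
```

```text
Traceback (most recent call last):
  File "st.py", line 3, in <module>
    M=R.from_quat(s['ee_rot']).as_matrix(); print(s['time'].round(2),'stand frame',Q.apply(d).round(2),'force',Q.apply(s['force']).round(1),'tool x in stand deg',np.degrees(np.arctan2(*Q.apply(M[:,0])[[1,0]])).round(2))
                                                  ^^^^^^^^^^^^^^^
AttributeError: 'float' object has no attribute 'round'
```

```bash
sed -i "s/s\['time'\].round(2)/s['time']/" st.py; python3 st.py
```

```text
22.6333 stand frame [58.69  6.94 90.45] force [ 0.1 -0.  -0.1] tool x in stand deg 0.09
```

arm_command([
  [[0, 0, 0.1], 0],
  [[-0.1, 0, 0.2], 0],
  [[-0.2, 0, 0.38], 0],
  [[-0.35, 0, 0.38], 0],
  [[-0.5, 0, 0.38], 0],
  [[-0.7, 0, 0.38], 0],
  [[-0.9, 0, 0.38], 0],
  [[-1.05, 0, 0.38], 0],
  [[-1.13, 0, 0.38], 0],
  [[-1.13, 0, 0.38], 0],
])

```text
time: 23.47
tcp_pos: [588.6, -197.6, 79.9]
ee_rot: [0.992, -0.129, -0.0, -0.0]
force: [0.1, 0.9, -0.4]
gripper_width: 86.9
grip_force: 0.0
```

```bash
python3 st.py
```

```text
23.4667 stand frame [15.35  3.34 79.93] force [-0.1  0.9 -0.4] tool x in stand deg -0.1
```

arm_command([
  [[-0.04, 0.05, 0], 0],
  [[-0.08, 0.05, 0], 0],
  [[-0.12, 0.05, 0], 0],
  [[-0.16, 0.05, 0], 0],
  [[-0.2, 0.05, 0], 0],
  [[-0.22, 0.05, 0], 0],
  [[-0.22, 0.05, 0], 0],
  [[-0.22, 0.05, 0], 0],
  [[-0.22, 0.05, 0], 0],
  [[-0.22, 0.05, 0], 0],
])

```text
time: 24.3
tcp_pos: [580.4, -197.5, 79.7]
ee_rot: [0.992, -0.128, 0.0, -0.0]
force: [0.5, -0.0, -0.1]
gripper_width: 87.0
grip_force: 0.0
```

```bash
python3 st.py
```

```text
24.3 stand frame [ 7.42  1.3  79.68] force [ 0.5  0.1 -0.1] tool x in stand deg -0.07
```

arm_command([
  [[-0.01, 0, 0], 0],
  [[-0.02, 0, 0], 0],
  [[-0.03, 0, 0], 0],
  [[-0.04, 0, 0], 0],
  [[-0.05, 0, 0], 0],
  [[-0.06, 0, 0], 0],
  [[-0.06, 0, 0], 0],
  [[-0.06, 0, 0], 0],
  [[-0.06, 0, 0], 0],
  [[-0.06, 0, 0], 0],
])

```text
time: 25.13
tcp_pos: [578.4, -197.0, 79.8]
ee_rot: [0.992, -0.128, 0.0, 0.0]
force: [2.6, -0.3, -0.7]
gripper_width: 86.9
grip_force: 1.0
```

```bash
python3 st.py
```

```text
25.1333 stand frame [ 5.39  1.29 79.83] force [ 2.6  0.4 -0.7] tool x in stand deg -0.08
```

arm_command([
  [[-0.01, 0, 0], 0],
  [[-0.02, 0, 0], 0],
  [[-0.03, 0, 0], 0],
  [[-0.04, 0, 0], 0],
  [[-0.05, 0, 0], 0],
  [[-0.05, 0, 0], 0],
  [[-0.05, 0, 0], 0],
  [[-0.05, 0, 0], 0],
  [[-0.05, 0, 0], 0],
  [[-0.05, 0, 0], 0],
])

```text
time: 25.97
tcp_pos: [576.1, -196.4, 79.7]
ee_rot: [0.992, -0.128, 0.0, -0.0]
force: [3.3, -1.2, 0.3]
gripper_width: 87.1
grip_force: 1.6
```

```bash
python3 st.py
```

```text
25.9667 stand frame [ 2.97  1.3  79.68] force [ 3.5 -0.3  0.3] tool x in stand deg -0.07
```

arm_command([
  [[-0.01, 0, 0], 0],
  [[-0.02, 0, 0], 0],
  [[-0.03, 0, 0], 0],
  [[-0.04, 0, 0], 0],
  [[-0.05, 0, 0], 0],
  [[-0.05, 0, 0], 0],
  [[-0.05, 0, 0], 0],
  [[-0.05, 0, 0], 0],
  [[-0.05, 0, 0], 0],
  [[-0.05, 0, 0], 0],
])

```text
time: 26.8
tcp_pos: [574.4, -196.0, 79.8]
ee_rot: [0.992, -0.128, 0.0, 0.0]
force: [4.1, -2.3, -2.1]
gripper_width: 87.0
grip_force: 2.1
```

```bash
python3 st.py
```

```text
26.8 stand frame [ 1.23  1.3  79.75] force [ 4.6 -1.1 -2.1] tool x in stand deg -0.08
```

arm_command([
  [[-0.01, 0, 0], 0],
  [[-0.02, 0, 0], 0],
  [[-0.03, 0, 0], 0],
  [[-0.04, 0, 0], 0],
  [[-0.04, 0, 0], 0],
  [[-0.04, 0, 0], 0],
  [[-0.04, 0, 0], 0],
  [[-0.04, 0, 0], 0],
  [[-0.04, 0, 0], 0],
  [[-0.04, 0, 0], 0],
])

```text
time: 27.63
tcp_pos: [574.1, -195.9, 80.1]
ee_rot: [0.992, -0.128, 0.002, 0.0]
force: [6.8, -1.8, -1.2]
gripper_width: 87.0
grip_force: 3.0
```

```bash
python3 st.py
```

```text
27.6333 stand frame [ 0.86  1.3  80.13] force [ 7.  -0.  -1.2] tool x in stand deg -0.09
```

arm_command([
  [[-0.01, 0, 0], 0],
  [[-0.02, 0, 0], 0],
  [[-0.03, 0, 0], 0],
  [[-0.03, 0, 0], 0],
  [[-0.03, 0, 0], 0],
  [[-0.03, 0, 0], 0],
  [[-0.03, 0, 0], 0],
  [[-0.03, 0, 0], 0],
  [[-0.03, 0, 0], 0],
  [[-0.03, 0, 0], 0],
])

```text
time: 28.47
tcp_pos: [573.8, -195.8, 80.4]
ee_rot: [0.992, -0.129, 0.003, 0.001]
force: [8.0, -2.8, -1.7]
gripper_width: 87.0
grip_force: 3.6
```

```bash
python3 st.py
```

```text
28.4667 stand frame [ 0.59  1.28 80.41] force [ 8.5 -0.7 -1.7] tool x in stand deg -0.11
```

The force has turned stiff at 8 N after about 4.5 mm of sliding, so the tablet is now seated. I retreat.

arm_command([
  [[0.05, 0, 0], 0],
  [[0.1, 0, 0], 0],
  [[0.2, 0, 0], 0],
  [[0.4, 0, 0], 0],
  [[0.7, 0, 0], 0],
  [[1.0, 0, 0], 0],
  [[1.3, 0, -0.3], 0],
  [[1.5, 0, -0.9], 0],
  [[1.5, 0, -1.7], 0],
  [[1.5, 0, -2.5], 0],
])

```text
time: 29.3
tcp_pos: [628.5, -210.1, 179.3]
ee_rot: [0.992, -0.128, -0.003, 0.0]
force: [-0.1, -0.0, 0.0]
gripper_width: 86.9
grip_force: 0.0
```

arm_command([
  [[0, 0, -0.8], 0],
  [[0, 0, -1.6], 0],
  [[0, 0, -2.4], 0],
  [[0, 0, -3], 0],
  [[0, 0.6, -3.4], 0],
  [[0, 1.4, -3.4], 0],
  [[0, 2.2, -3.4], 0],
  [[0, 3, -3.4], 0],
  [[0, 3.8, -3.4], 0],
  [[0, 4.4, -3.4], 0],
])

```text
time: 30.13
tcp_pos: [582.3, -383.2, 315.0]
ee_rot: [0.992, -0.13, -0.002, -0.0]
force: [-0.4, 0.2, 0.2]
gripper_width: 87.3
grip_force: 0.0
```

```bash
python3 st.py; python3 fit4.py; python3 - <<'E'
from h import *
for n in ('scene','top'):
    s,p=shot(n)
    for q in ['large_tablet','small_tablet','notebook']: print(n,q,[(np.round(d['extent']).tolist(),round(d['conf'],2)) for d in viewer.find_in(p,q)][:2])
E
```

```text
30.1333 stand frame [  56.23 -177.83  314.99] force [-0.4  0.1  0.2] tool x in stand deg -0.22
30.1333 [ 582.27417684 -383.16984675  314.98545614]
25 [247  70  84 122 814]
  minAreaRect [array([245.3, 188.1], dtype=float32), array([327.2,  69.1], dtype=float32), array([332.6,  72.8], dtype=float32), array([250.7, 191.8], dtype=float32)]
25 [ 331  206   95   40 1355]
  minAreaRect [array([328.4, 217.8], dtype=float32), array([333.3, 201.9], dtype=float32), array([428.9, 231.1], dtype=float32), array([424.1, 247. ], dtype=float32)]
32 [247  70  84 122 877]
  minAreaRect [array([244.7, 187.7], dtype=float32), array([327.1,  68.7], dtype=float32), array([333.1,  72.8], dtype=float32), array([250.7, 191.9], dtype=float32)]
32 [ 308  198  122   59 2616]
  minAreaRect [array([307.1, 219.9], dtype=float32), array([314.5, 195.8], dtype=float32), array([436.1, 232.8], dtype=float32), array([428.7, 256.9], dtype=float32)]
40 [ 243   60   68   19 1054]
  minAreaRect [array([243.,  60.], dtype=float32), array([310.,  60.], dtype=float32), array([310.,  78.], dtype=float32), array([243.,  78.], dtype=float32)]
40 [ 303  195  127   62 2837]
  minAreaRect [array([301.2, 218.5], dtype=float32), array([308.7, 193.8], dtype=float32), array([436.1, 232.3], dtype=float32), array([428.7, 257. ], dtype=float32)]
model [[296.0, 121.6], [332.4, 69.3], [251.6, 192.2], [288.0, 140.7], [291.9, 118.8], [327.8, 66.1], [246.8, 189.0], [282.6, 137.0]]
model [[419.4, 232.4], [443.0, 261.6], [306.6, 199.9], [302.6, 220.9], [421.3, 227.4], [445.4, 255.6], [308.1, 194.9], [304.4, 214.8]]
scene large_tablet [([289.0, 127.0, 84.0, 123.0], 0.7)]
scene small_tablet [([265.0, 336.0, 11.0, 166.0], 0.94)]
scene notebook [([210.0, 329.0, 35.0, 182.0], 0.87)]
top large_tablet [([372.0, 228.0, 142.0, 66.0], 0.7)]
top small_tablet [([133.0, 230.0, 129.0, 20.0], 0.97)]
top notebook [([131.0, 186.0, 137.0, 28.0], 0.84)]
```

```bash
python3 -c "
from rig import workorder
print(workorder.finish_job())"
```

```text
the job is handed in; nothing more can be done
None
```

The large tablet is on the stand, leaning on its back behind the lip, centred and square by the last camera check; after letting go I nudged its bottom edge about 4–5 mm home with the fingers, left the small tablet and notebook in the sorter, and handed in at about 30.5 s (no verdict was returned).

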